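# Lay a carton down and seat it against a sprung end stop

### The job

Tip the tall pink carton that stands alone in front of the sprung end stop over towards the stop, by pushing it high on its side, so that it lies on its broad face with its lid end (the top as it stands) facing the rubber plate. Then slide it along the table, press it firmly but gently home against the sprung plate without crushing it, and leave it lying there, square to the plate and resting against it, with the plate wholly on the carton's end. Leave everything else where it is.

Things in the scene. Friction and masses are not known exactly. Their poses are not given: they have to be found in the camera images.
- carton: pink carton, full and closed, standing on end: 116 (its x) x 148 (its y) x 274 (its z) mm, 0.4 to 0.65 kg, too wide to grip. Origin: centre of its base; z runs from base to lid. Its +x face (148 wide) looks towards the stop within 6 degrees and is the one it must lie on. It drags on the table with 1 to 5 N, not known beforehand, which the hand feels too.
- carton_lid (a point): centre of the carton's lid, 274 mm from its origin along its z. More than 25 N from the hand dents the carton; more than 15 N between it and the stop crushes it.
- stop: grey end stop, screwed to the table: base 150 (its x) x 120 x 10 mm, on it an aluminium carriage (112 mm high with its black knob) that carries an upright rubber-faced steel plate, 70 mm wide (its y), from 12 to 96 mm above the table, facing the stop's -x, where the carton stands. Origin: on the table, in the middle of the plate's width, 55 mm behind point stop_face
- stop_face (a point): NOMINAL centre of the plate's rubber face, fixed to the base. The carriage was clamped up to 10 mm nearer or farther, so the real face must be found by feel. Spring behind it: 2.5 N/mm, no preload, 12 mm travel. The carton is home once pressed on it with 6 to 15 N (aim at 9 to 10) for a third of a second; let go slowly, it stays against it. Carton starts 400 to 450 mm before it.
- tally_counter: white hand tally counter lying on its back, 69x48x20 mm; bystander, origin at the centre of its underside
- glue_stick: yellow glue stick with white cap, standing, 28x28x94 mm; bystander, origin at the centre of its underside
- stamp: wooden hand stamp, standing, 22x46x73 mm; bystander, origin at the centre of its underside
- ink_pad: black and teal ink pad, closed, 62x94x18 mm; bystander, origin at the centre of its underside
- stapler: red and black stapler, 139x34x52 mm; bystander, origin at the centre of its underside
Not all that is in view belongs to the job. What is shaped like the stop but orange is not meant.

How it is judged:
On the way, in this order (a step that is already met when the one before it is completed fails the run):
1. the carton lies on its broad face, lid end towards the stop (angle between carton's own x axis and vertical above 3.05 rad and angle between the z axis of carton and the x axis of stop, either way round below 0.6 rad), for 0.2 s.
2. the lying carton is pressed home on the sprung plate with more than 6 N (angle between carton's own x axis and vertical above 3.05 rad and contact force between carton and stop above 6 N), for 0.3 s.
At the end, for the whole second after the job is handed in: The carton lies at rest flat on its +x face (within 5 degrees), square to the plate within 4 degrees, its lid centre within 38 mm sideways of the stop's centre line, still resting against the plate (more than 0.2 N) (angle between carton's own x axis and vertical above 3.05 rad and angle between the z axis of carton and the x axis of stop, either way round below 0.07 rad and y of carton_lid in the frame of stop between -0.038 and 0.038 m and contact force between carton and stop above 0.2 N and linear speed of carton below 0.01 m/s); the robot touches nothing.
It fails at once if more than 15 N between carton and stop (contact force between carton and stop above 15 N).
It fails at once if more than 25 N between the arm and the carton (contact force between carton and the arm above 25 N).
It fails at once if a bystander is moved by more than 15 mm (distance of any of tally_counter, glue_stick, stamp, ink_pad, stapler from where it was at the start of the episode above 0.015 m).
It also fails if it takes over 53 s, if anything falls off the work surface, if the arm or the gripper's body presses on something with over 40 N, if the wrist force passes 120 N, or if a joint passes its speed limit or range.

### The arm

A 6-joint arm with a two-finger parallel gripper is mounted at the origin on the work surface; the furniture and walls round the work are solid. World frame = base frame: x ahead of the robot, y to its left, z up, the work surface at z = 0. Lengths are in m, angles in rad, forces in N, time in s.
With the tool pointing down it reaches from about 0.325 to 0.775 m from the base axis. Payload 5.5 kg.
Tool frame: the origin (TCP) lies between the finger pads; the fingertips stand 25 mm ahead of it and the grasp point (between the pads) lies 6 mm ahead of it; z points along the fingers, y is the line along which they close (so a half turn about z gives the same grasp; the last joint's range is limited). The gripper opens to 85 mm and grips with 20 to 120 N. Pads are 22 mm wide; open, the fingers measure 114 mm over their backs; the gripper's body (76 mm by 85 mm) begins 54 mm behind the grasp point. The pads swing forward as they close: fully open they stand 13 mm farther back than shut.
Start: joints at [1.227, 0.091, 1.231, -0, 1.82, -0.057], TCP at [0.17, 0.576, 0.256] pointing down, gripper open.
Joint ranges: [-2.87, 2.87], [-0.86, 2.18], [0.17, 2.46], [-1.51, 4.65], [0.06, 2.69], [-2.65, 2.65]. Speed limits (rad/s): [2.57, 2.57, 3.01, 3.14, 3.14, 3.14].

### API

Orientations are given as a rotation vector (axis times angle).
In Python, from bench import read_state, eyes, robot gives the robot as it stands.
- The arm moves only by the tool drive_tool, never from a script. Its argument "plan" is one flat list of numbers, 7 for each row, row after row: the turn, a rotation vector about the tool's x, y, z in units of 5 degrees (1.0 is 5 degrees), then the shift along the tool's x, y, z in units of 40 mm (1.0 is 40 mm), then the closure, from 0 (fully open) to 1 (shut). A call has 1 to 5 rows; each row is the pose to reach, as a shift and turn from the pose commanded when the call began, along the tool's axes at that moment; what a row does not reach only later rows make up. A row lasts 1/12 s, in which the tool goes at most 41.7 mm and 7.16 degrees, less where a joint would pass 70% of its speed; a pose out of reach is approached as far as the arm can. A call with a gripper value outside its range is refused whole. The fingers move at their own pace and stop on an object; "squeeze" is the grip in N (left out, the last holds). Time passes only in rows, so rows that repeat a pose let the fingers close. It gives the time, the measured TCP pose, the force, the opening and the grip force at its end, in the units of the state.
- read_state(): the state, without advancing time (a new reading comes with each control period).
- eyes.snapshot(name): name is "scene" or "top" or "wrist"; returns the picture (480x640x3 uint8, blue, green, red); there is no depth.
- eyes.calibration(name): a dict with "mtx" (3x3 intrinsics, pixels), "cam_to_world" (4x4, takes a point from camera to world coordinates). Camera axes: x right, y down, z forward; pixel columns grow to the right and rows downward; lengths in m; the calibration is good to about 2 mm. A picture is of the moment at which its call begins: read the wrist's pose just before it. calibration takes no time and is no camera call; for the wrist camera it gives the pose at the moment of the call.
- robot.sign_off(): hands the job in; it is judged then, once.
The state is a dict: "time_s": time; "q": joint angles; "qvel": joint speeds; "joint_efforts": joint torques, N m; "tcp_pos": TCP position; "ee_rot": TCP orientation; "force": force on the tool from outside, world axes, zero at the start; "torque": the same for the moment, N m; "width": opening from 0.0 (shut) to 1.0 (fully open); "grip_force": force on a finger pad.
Only numpy, scipy, OpenCV 4.12 (cv2) and the standard library are available. Lean on these libraries where they do the work, as an engineer would, in place of code of your own. Each camera call takes 0.05 s, during which the arm holds its last target. There are 200 camera calls.

## Working session

There is one attempt and no reset: what is moved stays moved. The work goes in short steps, Python scripts to look and compute and a tool call to move; the robot and the scene stay as the last step left them, time stands still between calls to the robot, and variables do not carry over. Pictures are saved under pics/ and viewed, at most 10 in all, crops included, and the job is handed in when it is done.

Besides the shell and the picture viewer there is one more tool, called after "Emit:" as name(argument=value, ...), one argument or row to a line, values as JSON. drive_tool: Moves the arm, as the interface text tells. Its arguments: {"type":"object","properties":{"plan":{"type":"array","items":{"type":"number"}},"squeeze":{"type":"number"}},"required":["plan"]}

```bash
mkdir -p pics; python3 - <<'E'
from bench import read_state, eyes, robot
import cv2,numpy as np
s=read_state();print(s)
for n in("scene","top"):
    cv2.imwrite(f"pics/{n}0.png",eyes.snapshot(n));c=eyes.calibration(n);print(n,np.round(c["mtx"],1).tolist(),np.round(c["cam_to_world"],4).tolist())
E
```

```text
{'time_s': 0.0, 'q': array([ 1.22732641e+00,  9.18814259e-02,  1.23193993e+00,  1.07206890e-05,
        1.81977176e+00, -5.66980011e-02]), 'qvel': array([ 0.00163596,  0.00060395, -0.00104045,  0.00120388, -0.00111078,
        0.000825  ]), 'joint_efforts': array([-3.19273568e-04, -4.58735991e+01, -4.18023849e+01, -2.11723600e-04,
        1.16836283e-02, -2.62823346e-05]), 'tcp_pos': array([0.16963173, 0.57527387, 0.25510678]), 'ee_rot': array([-4.48855736e-01, -3.10894861e+00,  3.07599105e-03]), 'force': array([-0.23541386, -0.62427533,  0.36680277]), 'torque': array([-0.0225935 ,  0.00046233,  0.00210804]), 'grip_force': 0.0, 'width': 0.9995333692039419}
scene [[584.0, 0.0, 319.0], [0.0, 584.0, 241.6], [0.0, 0.0, 1.0]] [[0.5909, -0.6169, 0.5199, -0.214], [-0.8067, -0.4507, 0.3822, -0.4181], [-0.0014, -0.6452, -0.764, 1.2874], [0.0, 0.0, 0.0, 1.0]]
top [[485.7, 0.0, 315.7], [0.0, 485.7, 233.7], [0.0, 0.0, 1.0]] [[0.0847, -0.9706, 0.2251, 0.3037], [-0.9964, -0.0815, 0.0236, 0.1184], [-0.0046, -0.2263, -0.974, 1.3542], [0.0, 0.0, 0.0, 1.0]]
```

View pics/scene0.png

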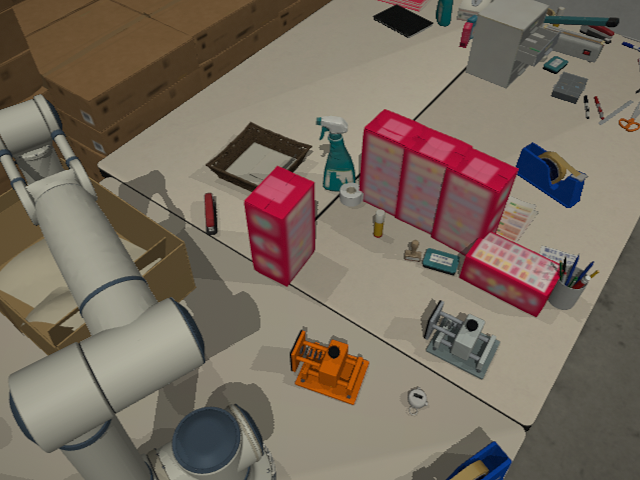

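View pics/top0.png

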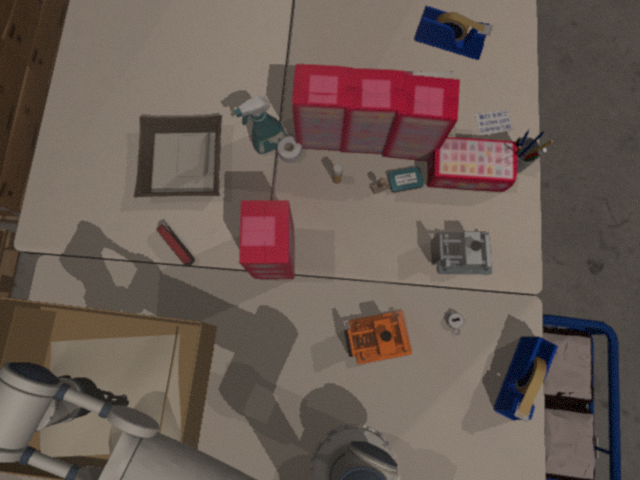

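The scene view shows the carton at (282,225), the grey stop at (465,340) and the orange decoy at (330,365). In the top view the carton lid is at (265,230), the grey stop at (463,250) and the stapler at (175,243). The corridor between carton and stop is clear.

```bash
cat > h.py <<'E'
import numpy as np,cv2
from bench import read_state, eyes, robot
def cast(n,px,z):
    c=eyes.calibration(n);T=c["cam_to_world"]
    d=T[:3,:3]@np.linalg.inv(c["mtx"])@np.array([px[0],px[1],1.]);o=T[:3,3]
    return o+d*(z-o[2])/d[2]
def proj(n,p):
    c=eyes.calibration(n);T=np.linalg.inv(c["cam_to_world"]);q=c["mtx"]@(T[:3,:3]@np.asarray(p)+T[:3,3]);return q[:2]/q[2]
E
python3 - <<'E'
from h import *
t=cv2.imread("pics/top0.png");s=cv2.imread("pics/scene0.png")
a=cv2.resize(t[215:295,420:510],None,fx=4.4,fy=4.4,interpolation=cv2.INTER_CUBIC)
a2=cv2.resize(t[190:290,225:315],None,fx=4.4,fy=4.4,interpolation=cv2.INTER_CUBIC)
b=cv2.resize(s[290:390,410:510],None,fx=4,fy=4,interpolation=cv2.INTER_CUBIC)
W=np.zeros((600,800,3),np.uint8)
b=cv2.resize(s[290:390,410:510],(360,360),interpolation=cv2.INTER_CUBIC)
W=np.zeros((560,800,3),np.uint8)
W[:352,:396]=a;W[:440,400:796]=a2
cv2.imwrite("pics/crop1.png",W)
h=cv2.cvtColor(t,cv2.COLOR_BGR2HSV)
m=((h[...,1]>110)&((h[...,0]>160)|(h[...,0]<6))&(h[...,2]>80)).astype(np.uint8)
m[:195]=0;m[:,:225]=0;m[285:]=0;m[:,310:]=0
cs,_=cv2.findContours(m,0,2);c=max(cs,key=cv2.contourArea);hl=cv2.convexHull(c)
print(cv2.approxPolyDP(hl,3,True)[:,0].tolist())
cv2.imwrite("pics/crop2.png",cv2.resize(s[285:385,410:510],(600,600),interpolation=cv2.INTER_CUBIC))
E
```

```text
[[288, 201], [293, 277], [254, 277], [239, 262], [241, 201]]
```

View pics/crop1.png

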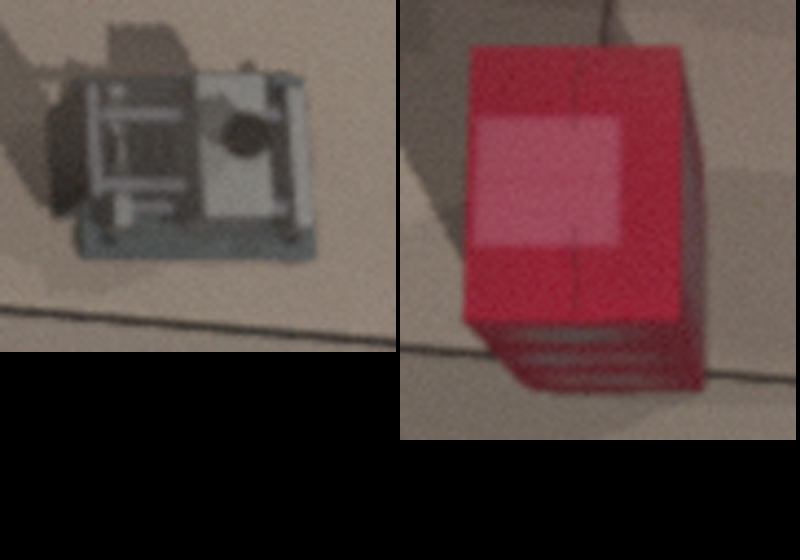

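View pics/crop2.png

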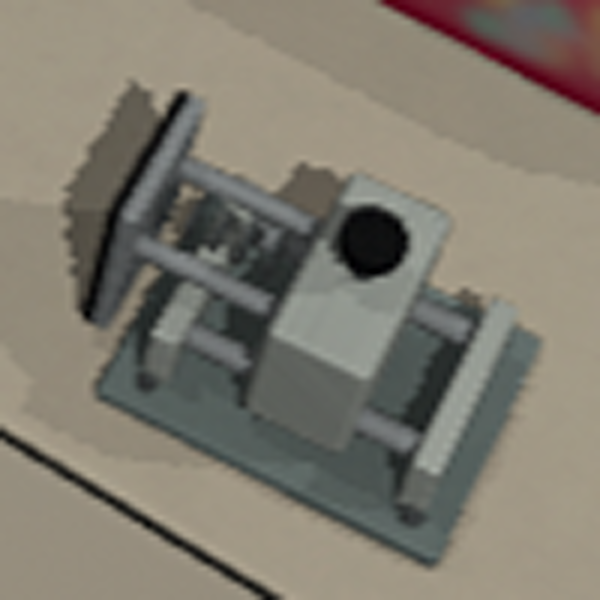

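The crops give the grey stop's base corners and plate top edge (scene: rubber edge from (440.5,300.3) to (429.7,320.8)). The top view gives the carton's lid corners, about (241,201), (289,201), (289,263) and (240,263).

```bash
python3 - <<'E'
from h import *
np.set_printoptions(precision=4,suppress=True)
def quad(n,P,z): 
    for p in P: print(n,p,cast(n,p,z))
print("base");quad("scene",[(426.3,350.8),(482.5,379.2),(500,341.7)],.01)
quad("top",[(438.6,273.6),(491.4,273.6),(488.6,232)],.01)
print("plate");quad("scene",[(440.5,300.3),(429.7,320.8)],.096)
quad("scene",[(425,338.3)],.012)
print("lid");quad("top",[(240.9,200.7),(288.6,200.7),(289.1,262.7),(239.8,262.7)],.274)
quad("top",[(293.9,278.2)],0)
t=cv2.imread("pics/top0.png")
print("stapler");quad("top",[(160,225),(190,263)],.05)
print("orange");quad("top",[(346,330),(348,360)],.05); print("glue",cast("top",(337,172),.05))
E
```

```text
base
scene (426.3, 350.8) [ 0.5267 -0.202   0.01  ]
scene (482.5, 379.2) [ 0.5387 -0.3482  0.01  ]
scene (500, 341.7) [ 0.658  -0.3379  0.01  ]
top (438.6, 273.6) [ 0.5294 -0.1996  0.01  ]
top (491.4, 273.6) [ 0.5417 -0.3459  0.01  ]
top (488.6, 232) [ 0.6604 -0.3376  0.01  ]
plate
scene (440.5, 300.3) [ 0.6206 -0.1752  0.096 ]
scene (429.7, 320.8) [ 0.5529 -0.1829  0.096 ]
scene (425, 338.3) [ 0.5547 -0.1822  0.012 ]
lid
top (240.9, 200.7) [0.6172 0.3244 0.274 ]
top (288.6, 200.7) [0.6264 0.214  0.274 ]
top (289.1, 262.7) [0.4815 0.1987 0.274 ]
top (239.8, 262.7) [0.4722 0.3094 0.274 ]
top (293.9, 278.2) [0.484  0.2014 0.    ]
stapler
top (160, 225) [0.5937 0.5824 0.05  ]
top (190, 263) [0.4949 0.4841 0.05  ]
orange
top (346, 330) [0.3523 0.0485 0.05  ]
top (348, 360) [0.2764 0.0379 0.05  ]
glue [0.7894 0.1051 0.05  ]
```

```bash
cat >> h.py <<'E'
from scipy.spatial.transform import Rotation as Ro
np.set_printoptions(precision=3,suppress=True)
ang=np.arctan2(-.9966,.082)
u=np.array([np.cos(ang),np.sin(ang),0]);v=np.array([-u[1],u[0],0])
def pose(a,l,z,tilt=0,yaw=0):
    # tool y = +v, z = down leaning by tilt towards +u ; x completes
    zc=np.array([0,0,-1.]);R=np.stack([np.cross(v,zc),v,zc],1)
    R=Ro.from_rotvec([0,0,np.radians(yaw)])*Ro.from_rotvec(v*np.radians(tilt)*np.sign(np.dot(np.cross(v,zc),u)))*Ro.from_matrix(R)
    return a*u+l*v+np.array([0,0,z]),R
def go(*k,**w):
    p,R=pose(*k,**w);s=read_state();R0=Ro.from_rotvec(s["ee_rot"])
    rv=(R0.inv()*R).as_rotvec(degrees=True)/5;d=R0.inv().apply(p-s["tcp_pos"])/.04
    print("turn",rv,"shift",d);st()
def st():
    s=read_state();p=s["tcp_pos"];print("t",round(s["time_s"],2),"a,l,z",np.array([p@u,p@v,p[2]]),"F a,l,z",np.array([s["force"]@u,s["force"]@v,s["force"][2]]),"toolz",Ro.from_rotvec(s["ee_rot"]).apply([0,0,1]))
E
python3 - <<'E'
from h import *
go(-.35,.57,.258)
print(pose(0,0,0,20)[1].apply([0,0,1]),u)
E
```

```text
turn [-0.019  0.012 13.773] shift [-10.136  -1.695  -0.067]
t 0.1 a,l,z [-0.559  0.216  0.255] F a,l,z [ 0.691  0.297 -0.38 ] toolz [-0.001 -0.002 -1.   ]
[ 0.028 -0.341 -0.94 ] [ 0.082 -0.997  0.   ]
```

Emit:
drive_tool(
  plan=[0, 0, 1.38, -1.0, -0.17, 0, 0, 0, 0, 2.75, -2.0, -0.34, 0, 0, 0, 0, 4.13, -3.0, -0.51, -0.05, 0, 0, 0, 5.5, -4.05, -0.68, -0.07, 0, 0, 0, 6.9, -5.05, -0.85, -0.07, 0],
)

```text
time_s: 0.52
tcp_pos: [0.3552, 0.4847, 0.2589]
ee_rot: [-1.358, -2.833, 0.0]
force: [0.5, 0.5, 0.8]
width: 0.999
grip_force: 0.0
```

```bash
python3 -c "
from h import *
go(-.35,.57,.258)"
```

```text
turn [-0.003  0.002  6.813] shift [-4.621  2.195  0.021]
t 0.52 a,l,z [-0.454  0.394  0.259] F a,l,z [-0.48   0.55   0.772] toolz [-0. -0. -1.]
```

Emit:
drive_tool(
  plan=[0, 0, 1.36, -0.92, 0.44, 0, 0, 0, 0, 2.7, -1.85, 0.88, 0, 0, 0, 0, 4.1, -2.77, 1.32, 0, 0, 0, 0, 5.45, -3.7, 1.76, 0, 0, 0, 0, 6.81, -4.62, 2.2, 0.02, 0],
)

```text
time_s: 0.93
tcp_pos: [0.5403, 0.3964, 0.2578]
ee_rot: [-2.129, -2.31, 0.001]
force: [-0.1, 1.0, -0.1]
width: 1.0
grip_force: 0.0
```

```bash
python3 -c "
from h import *
go(-.295,.57,.256)"
```

```text
turn [-0.006  0.003 -0.006] shift [-1.394 -0.023  0.047]
t 0.93 a,l,z [-0.351  0.571  0.258] F a,l,z [-0.993 -0.004 -0.063] toolz [-0.001 -0.    -1.   ]
```

Emit:
drive_tool(
  plan=[0, 0, 0, -0.5, 0, 0.05, 0, 0, 0, 0, -1.0, 0, 0.05, 0, 0, 0, 0, -1.4, 0, 0.05, 0, 0, 0, 0, -1.5, 0, 0.05, 0, 0, 0, 0, -1.6, 0, 0.05, 0],
)

```text
time_s: 1.35
tcp_pos: [0.5441, 0.3336, 0.2568]
ee_rot: [-2.123, -2.316, -0.001]
force: [-0.1, 1.2, 0.2]
width: 1.001
grip_force: 0.0
```

Emit:
drive_tool(
  plan=[0, 0, 0, -0.1, 0, 0, 0, 0, 0, 0, -0.2, 0, 0, 0, 0, 0, 0, -0.3, 0, 0, 0, 0, 0, 0, -0.4, 0, 0, 0, 0, 0, 0, -0.5, 0, 0, 0],
)

```text
time_s: 1.77
tcp_pos: [0.5458, 0.3143, 0.2565]
ee_rot: [2.121, 2.318, 0.001]
force: [0.2, 1.0, 1.5]
width: 1.003
grip_force: 0.7
```

```bash
python3 -c "
from h import *
st();cv2.imwrite('pics/s1.png',eyes.snapshot('scene')[130:310,200:440])"
```

```text
t 1.77 a,l,z [-0.268  0.57   0.257] F a,l,z [-0.975  0.257  1.513] toolz [ 0.  0. -1.]
```

View pics/s1.png

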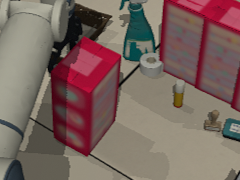

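The carton is still upright or barely tilted, with the hand in contact behind its top. I keep pushing.

Emit:
drive_tool(
  plan=[0, 0, 0, -0.12, 0, 0, 0, 0, 0, 0, -0.24, 0, 0, 0, 0, 0, 0, -0.36, 0, 0, 0, 0, 0, 0, -0.48, 0, 0, 0, 0, 0, 0, -0.6, 0, 0, 0],
)

```text
time_s: 2.23
tcp_pos: [0.5482, 0.2895, 0.2563]
ee_rot: [2.122, 2.316, -0.0]
force: [0.5, 0.6, 1.2]
width: 0.998
grip_force: 0.5
```

```bash
python3 -c "
from h import *
st();a=eyes.snapshot('scene')[130:310,200:440];b=eyes.snapshot('top')[180:300,200:440]
cv2.imwrite('pics/s2.png',cv2.resize(np.vstack([a,b]),None,fx=2,fy=2))"
```

```text
t 2.23 a,l,z [-0.244  0.57   0.256] F a,l,z [-0.531  0.586  1.244] toolz [-0. -0. -1.]
```

View pics/s2.png

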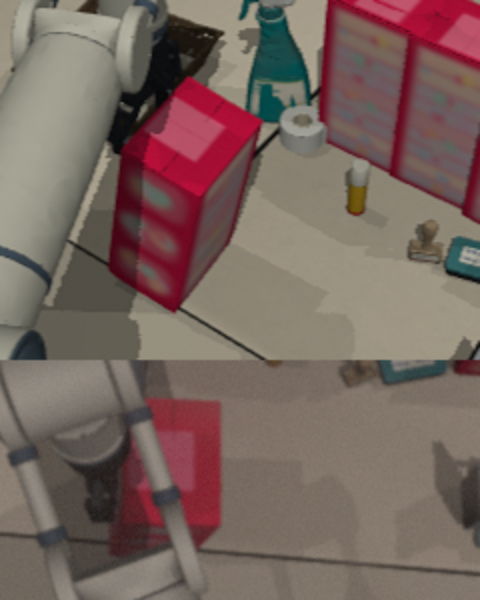

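The carton is tipping about its front bottom edge, which stays at about (289,284). I keep pushing.

Emit:
drive_tool(
  plan=[0, 0, 0, -0.12, 0, 0, 0, 0, 0, 0, -0.24, 0, 0, 0, 0, 0, 0, -0.36, 0, 0, 0, 0, 0, 0, -0.48, 0, 0, 0, 0, 0, 0, -0.6, 0, 0, 0],
)

```text
time_s: 2.75
tcp_pos: [0.5502, 0.2657, 0.2563]
ee_rot: [2.122, 2.316, -0.0]
force: [-0.1, 1.0, -0.1]
width: 0.998
grip_force: 0.3
```

Emit:
drive_tool(
  plan=[0, 0, 0, -0.12, 0, 0, 0, 0, 0, 0, -0.24, 0, 0, 0, 0, 0, 0, -0.36, 0, 0, 0, 0, 0, 0, -0.48, 0, 0, 0, 0, 0, 0, -0.6, 0, 0, 0],
)

```text
time_s: 3.17
tcp_pos: [0.5523, 0.2418, 0.2562]
ee_rot: [-2.122, -2.316, 0.0]
force: [-0.2, 0.1, 0.4]
width: 0.998
grip_force: 0.0
```

Emit:
drive_tool(
  plan=[0, 0, 0, -0.12, 0, 0, 0, 0, 0, 0, -0.24, 0, 0, 0, 0, 0, 0, -0.36, 0, 0, 0, 0, 0, 0, -0.48, 0, 0, 0, 0, 0, 0, -0.6, 0, 0, 0],
)

```text
time_s: 3.58
tcp_pos: [0.5544, 0.2179, 0.2563]
ee_rot: [-2.122, -2.317, 0.0]
force: [-0.1, -0.7, 1.0]
width: 1.001
grip_force: 0.0
```

```bash
python3 -c "
from h import *
st();a=eyes.snapshot('scene')[130:390,200:520];b=eyes.snapshot('top')[180:300,200:520]
cv2.imwrite('pics/s3.png',cv2.resize(np.vstack([a,b]),None,fx=1.5,fy=1.5))"
```

```text
t 3.58 a,l,z [-0.172  0.57   0.256] F a,l,z [ 0.71  -0.196  1.027] toolz [-0. -0. -1.]
```

View pics/s3.png

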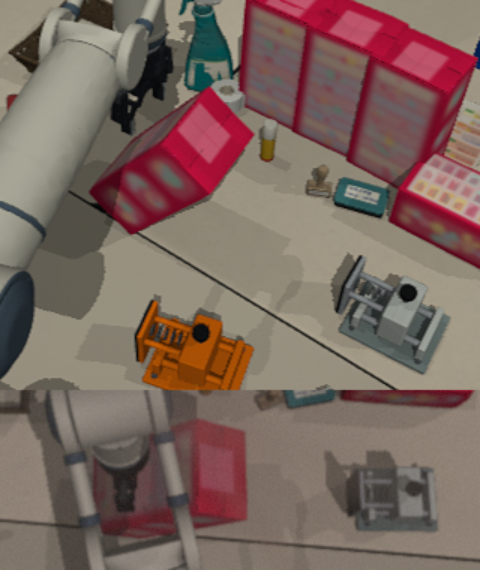

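The carton is mid-fall towards the stop. I withdraw the hand backwards, then look.

Emit:
drive_tool(
  plan=[0, 0, 0, 0.5, 0, 0, 0, 0, 0, 0, 1.2, 0, 0, 0, 0, 0, 0, 2.0, 0, 0, 0, 0, 0, 0, 2.6, 0, 0, 0, 0, 0, 0, 2.8, 0, 0, 0],
)

```text
time_s: 4.1
tcp_pos: [0.5436, 0.3333, 0.2557]
ee_rot: [-2.117, -2.319, -0.0]
force: [-0.2, -0.0, 0.6]
width: 0.998
grip_force: 0.0
```

```bash
python3 -c "
from h import *
go(-.26,.57,.075,tilt=20);a=eyes.snapshot('scene')[130:390,200:520];b=eyes.snapshot('top')[180:300,200:520]
cv2.imwrite('pics/s4.png',cv2.resize(np.vstack([a,b]),None,fx=1.57,fy=1.57,interpolation=cv2.INTER_CUBIC))"
```

```text
turn [ 0.008 -4.013  0.101] shift [-0.695  0.02   4.517]
t 4.1 a,l,z [-0.288  0.569  0.256] F a,l,z [ 0.009 -0.23   0.627] toolz [-0.001  0.001 -1.   ]
```

View pics/s4.png

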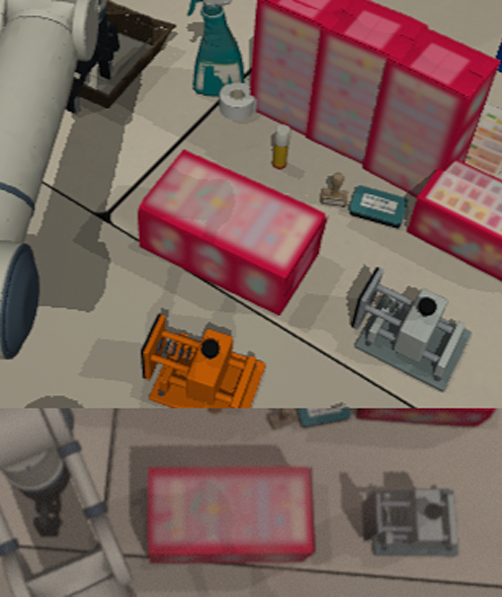

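The carton lies flat with its lid end towards the stop. In the top crop its upper face spans about (148,468) to (313,555). Next I measure its yaw and lateral position.

```bash
cat >> h.py <<'E'
def carton(n="top",sv=None):
    t=eyes.snapshot(n);h=cv2.cvtColor(t,cv2.COLOR_BGR2HSV)
    m=((h[...,1]>120)&(h[...,0]>160)&(h[...,2]>70)).astype(np.uint8)
    m[:205]=0;m[:,:230]=0;m[300:]=0;m[:,470:]=0
    m=cv2.morphologyEx(m,cv2.MORPH_OPEN,np.ones((3,3)))
    c=max(cv2.findContours(m,0,1)[0],key=cv2.contourArea);x,y,w,hh=cv2.boundingRect(c)
    M=np.zeros_like(m);cv2.drawContours(M,[cv2.convexHull(c)],-1,1,-1)
    print("bbox",x,y,w,hh)
    def line(pts):
        W=np.array([cast(n,p,.116) for p in pts]);vx,vy,x0,y0=cv2.fitLine(W[:,:2].astype(np.float32),cv2.DIST_HUBER,0,.001,.001).ravel()
        c0=W[:,:2].mean(0);return np.degrees(np.arctan2(vy,vx)),c0@u[:2],c0@v[:2]
    cols=range(x+15,x+w-15,4);top=[(i,np.argmax(M[:,i])-.5) for i in cols]
    rows=range(y+12,y+hh-22,3);L=[(np.argmax(M[j])-.5,j) for j in rows];R=[(M.shape[1]-np.argmax(M[j,::-1])-.5,j) for j in rows]
    print("far edge ang,a,l",line(top),"base end",line(L),"lid end",line(R))
E
python3 -c "
from h import *
print(np.degrees(ang));carton();go(-.26,.57,.075,tilt=20)"
```

```text
-85.29631301132756
bbox 294 218 106 60
far edge ang,a,l (np.float32(85.89867), np.float64(-0.02269744843093358), np.float64(0.6353304580602008)) base end (np.float32(5.453216), np.float64(-0.15746777691418767), np.float64(0.5778422598676501)) lid end (np.float32(7.628252), np.float64(0.11637115526877602), np.float64(0.5783185429855807))
turn [ 0.009 -3.992  0.075] shift [-0.605  0.004  4.525]
t 4.25 a,l,z [-0.284  0.57   0.256] F a,l,z [ 0.72   0.147 -1.088] toolz [-0.    -0.001 -1.   ]
```

```bash
python3 -c "
import h
from h import *
src=open('h.py').read()
o=cv2.convexHull
def f(c):
    r=o(c);print(cv2.approxPolyDP(r,1.5,True)[:,0].tolist());return r
cv2.convexHull=f
carton();print(cast('top',(295,218),.116),cast('top',(395,218),.116))"
```

```text
[[397, 230], [399, 271], [392, 276], [301, 277], [295, 275], [294, 231]]
bbox 294 230 106 48
far edge ang,a,l (np.float32(-84.06174), np.float64(-0.022875374407576216), np.float64(0.6102336664032909)) base end (np.float32(5.452471), np.float64(-0.15725837013043997), np.float64(0.5618374342141128)) lid end (np.float32(8.257016), np.float64(0.11655179063294636), np.float64(0.5623297492384794))
[0.628 0.207 0.116] [ 0.65  -0.056  0.116]
```

```bash
sed -i 's/h\[...,1\]>120)&(h\[...,0\]>160)&(h\[...,2\]>70)/h[...,1]>75)\&((h[...,0]>155)|(h[...,0]<4))/; s/cv2.MORPH_OPEN/cv2.MORPH_CLOSE/' h.py; python3 -c "
import h
from h import *
o=cv2.convexHull
def f(c):
    r=o(c);print(cv2.approxPolyDP(r,1.5,True)[:,0].tolist());return r
cv2.convexHull=f
carton();go(-.26,.57,.075,tilt=20)"
```

```text
[[397, 218], [400, 271], [394, 276], [358, 279], [295, 277], [293, 266], [294, 217], [381, 216]]
bbox 293 216 108 64
far edge ang,a,l (np.float32(-84.21783), np.float64(-0.019821640355657543), np.float64(0.6484341058134765)) base end (np.float32(5.479945), np.float64(-0.16009403881655054), np.float64(0.5791893039248714)) lid end (np.float32(6.8085046), np.float64(0.11899366496778954), np.float64(0.579673313075488))
turn [ 0.011 -3.994  0.052] shift [-0.577 -0.004  4.535]
t 4.35 a,l,z [-0.283  0.57   0.256] F a,l,z [0.178 0.081 0.1  ] toolz [ 0.    -0.001 -1.   ]
```

Emit:
drive_tool(
  plan=[0, -0.8, 0, -0.1, 0, 0.9, 0, 0, -1.6, 0, -0.2, 0, 1.85, 0, 0, -2.4, 0, -0.3, 0, 2.8, 0, 0, -3.2, 0, -0.4, 0, 3.7, 0, 0, -4.0, 0.05, -0.5, 0.02, 4.6, 0],
)

```text
time_s: 4.77
tcp_pos: [0.5477, 0.3084, 0.0717]
ee_rot: [1.939, 2.104, -0.342]
force: [0.2, -0.2, -0.5]
width: 0.999
grip_force: 0.0
```

```bash
python3 -c "
from h import *
go(-.188,.571,.070,tilt=20)"
```

```text
turn [ 0.023  0.032 -0.011] shift [-1.732 -0.003  0.68 ]
t 4.77 a,l,z [-0.262  0.571  0.072] F a,l,z [ 0.243  0.187 -0.541] toolz [ 0.03  -0.343 -0.939]
```

Emit:
drive_tool(
  plan=[0, 0, 0, -0.5, 0, 0.2, 0, 0, 0, 0, -1.0, 0, 0.4, 0, 0, 0, 0, -1.4, 0, 0.55, 0, 0, 0, 0, -1.6, 0, 0.64, 0, 0, 0, 0, -1.73, 0, 0.68, 0],
)

```text
time_s: 5.18
tcp_pos: [0.5538, 0.234, 0.0707]
ee_rot: [1.943, 2.105, -0.341]
force: [-0.6, 0.2, -0.3]
width: 0.995
grip_force: 0.0
```

Emit:
drive_tool(
  plan=[0, 0, 0, -0.08, 0, 0.03, 0, 0, 0, 0, -0.16, 0, 0.06, 0, 0, 0, 0, -0.24, 0, 0.09, 0, 0, 0, 0, -0.32, 0, 0.12, 0, 0, 0, 0, -0.4, 0, 0.15, 0],
)

```text
time_s: 5.6
tcp_pos: [0.5547, 0.2192, 0.0703]
ee_rot: [1.939, 2.109, -0.341]
force: [-0.5, -0.7, 0.6]
width: 0.999
grip_force: 0.0
```

```bash
python3 -c "
from h import *
go(-.12,.571,.070,tilt=20)"
```

```text
turn [ 0.018 -0.002  0.016] shift [-1.242  0.001  0.461]
t 5.6 a,l,z [-0.173  0.571  0.07 ] F a,l,z [ 0.643 -0.558  0.62 ] toolz [ 0.03  -0.341 -0.94 ]
```

Emit:
drive_tool(
  plan=[0, 0, 0, -0.08, 0, 0.03, 0, 0, 0, 0, -0.16, 0, 0.06, 0, 0, 0, 0, -0.24, 0, 0.09, 0, 0, 0, 0, -0.32, 0, 0.12, 0, 0, 0, 0, -0.4, 0, 0.15, 0],
)

```text
time_s: 6.02
tcp_pos: [0.5562, 0.2021, 0.0702]
ee_rot: [1.939, 2.108, -0.34]
force: [-0.5, 3.7, 1.5]
width: 1.003
grip_force: 1.8
```

Emit:
drive_tool(
  plan=[0, 0, 0, -0.09, 0, 0.03, 0, 0, 0, 0, -0.18, 0, 0.06, 0, 0, 0, 0, -0.27, 0, 0.1, 0, 0, 0, 0, -0.36, 0, 0.13, 0, 0, 0, 0, -0.45, 0, 0.16, 0],
)

```text
time_s: 6.43
tcp_pos: [0.5578, 0.1826, 0.0702]
ee_rot: [1.94, 2.108, -0.341]
force: [-0.7, 3.8, 1.3]
width: 0.998
grip_force: 1.7
```

Emit:
drive_tool(
  plan=[0, 0, 0, -0.09, 0, 0.03, 0, 0, 0, 0, -0.18, 0, 0.06, 0, 0, 0, 0, -0.27, 0, 0.1, 0, 0, 0, 0, -0.36, 0, 0.13, 0, 0, 0, 0, -0.45, 0, 0.16, 0],
)

```text
time_s: 6.85
tcp_pos: [0.5593, 0.1635, 0.0702]
ee_rot: [1.94, 2.108, -0.342]
force: [-0.7, 2.8, 0.0]
width: 0.999
grip_force: 1.5
```

```bash
python3 -c "
from h import *
carton();go(-.08,.571,.070,tilt=20)"
```

```text
bbox 314 217 108 63
far edge ang,a,l (np.float32(-85.21114), np.float64(0.03551934305933056), np.float64(0.6468773296632349)) base end (np.float32(4.919302), np.float64(-0.1053143816512987), np.float64(0.5766184480366336)) lid end (np.float32(4.887821), np.float64(0.1735304047219831), np.float64(0.5771047245544356))
turn [0.007 0.011 0.005] shift [-0.85   0.003  0.318]
t 6.9 a,l,z [-0.116  0.571  0.07 ] F a,l,z [-2.214  0.836 -0.571] toolz [ 0.029 -0.342 -0.939]
```

Emit:
drive_tool(
  plan=[0, 0, 0, -0.09, 0, 0.03, 0, 0, 0, 0, -0.18, 0, 0.06, 0, 0, 0, 0, -0.27, 0, 0.1, 0, 0, 0, 0, -0.36, 0, 0.13, 0, 0, 0, 0, -0.45, 0, 0.16, 0],
)

```text
time_s: 7.32
tcp_pos: [0.5609, 0.1444, 0.0703]
ee_rot: [1.94, 2.108, -0.342]
force: [-0.8, 2.7, -0.5]
width: 0.999
grip_force: 1.2
```

Emit:
drive_tool(
  plan=[0, 0, 0, -0.07, 0, 0.025, 0, 0, 0, 0, -0.14, 0, 0.05, 0, 0, 0, 0, -0.21, 0, 0.075, 0, 0, 0, 0, -0.28, 0, 0.1, 0, 0, 0, 0, -0.35, 0, 0.13, 0],
)

```text
time_s: 7.73
tcp_pos: [0.5622, 0.1297, 0.0703]
ee_rot: [1.94, 2.108, -0.341]
force: [-1.0, 3.2, -0.5]
width: 0.995
grip_force: 1.4
```

```bash
python3 -c "
from h import *
carton();go(-.07,.571,.070,tilt=20)"
```

```text
bbox 326 217 112 63
far edge ang,a,l (np.float32(-85.21115), np.float64(0.07241997153329398), np.float64(0.6469321715219893)) base end (np.float32(2.770474), np.float64(-0.07351813795184316), np.float64(0.576673824849911)) lid end (np.float32(10.696349), np.float64(0.212269017372133), np.float64(0.5771724777736384))
turn [0.009 0.007 0.007] shift [-0.293  0.002  0.117]
t 7.78 a,l,z [-0.083  0.571  0.07 ] F a,l,z [-0.814  0.71  -1.186] toolz [ 0.029 -0.341 -0.939]
```

Emit:
drive_tool(
  plan=[0, 0, 0, -0.047, 0, 0.017, 0, 0, 0, 0, -0.094, 0, 0.034, 0, 0, 0, 0, -0.141, 0, 0.051, 0, 0, 0, 0, -0.188, 0, 0.068, 0],
)

```text
time_s: 8.12
tcp_pos: [0.5628, 0.122, 0.0704]
ee_rot: [1.939, 2.108, -0.341]
force: [0.1, 2.1, -1.6]
width: 1.004
grip_force: 1.2
```

Emit:
drive_tool(
  plan=[0, 0, 0, -0.024, 0, 0.009, 0, 0, 0, 0, -0.047, 0, 0.017, 0, 0, 0, 0, -0.07, 0, 0.026, 0],
)

```text
time_s: 8.37
tcp_pos: [0.5631, 0.119, 0.0704]
ee_rot: [1.94, 2.108, -0.341]
force: [0.0, 2.7, -0.5]
width: 1.002
grip_force: 1.2
```

Emit:
drive_tool(
  plan=[0, 0, 0, -0.024, 0, 0.009, 0, 0, 0, 0, -0.047, 0, 0.017, 0, 0, 0, 0, -0.07, 0, 0.026, 0],
)

```text
time_s: 8.62
tcp_pos: [0.5633, 0.116, 0.0703]
ee_rot: [1.94, 2.108, -0.341]
force: [0.3, 2.5, -1.4]
width: 1.002
grip_force: 1.2
```

Emit:
drive_tool(
  plan=[0, 0, 0, -0.024, 0, 0.009, 0, 0, 0, 0, -0.047, 0, 0.017, 0],
)

```text
time_s: 8.78
tcp_pos: [0.5635, 0.114, 0.0704]
ee_rot: [1.94, 2.108, -0.341]
force: [-0.4, 3.0, -2.0]
width: 0.997
grip_force: 1.2
```

Emit:
drive_tool(
  plan=[0, 0, 0, -0.024, 0, 0.009, 0, 0, 0, 0, -0.047, 0, 0.017, 0],
)

```text
time_s: 8.95
tcp_pos: [0.5637, 0.112, 0.0704]
ee_rot: [1.94, 2.108, -0.341]
force: [-0.8, 2.9, -1.3]
width: 0.997
grip_force: 1.6
```

Emit:
drive_tool(
  plan=[0, 0, 0, -0.024, 0, 0.009, 0, 0, 0, 0, -0.047, 0, 0.017, 0],
)

```text
time_s: 9.12
tcp_pos: [0.5639, 0.1106, 0.0704]
ee_rot: [1.94, 2.109, -0.34]
force: [0.0, 5.4, -1.0]
width: 1.0
grip_force: 3.0
```

Emit:
drive_tool(
  plan=[0, 0, 0, -0.024, 0, 0.009, 0],
)

```text
time_s: 9.2
tcp_pos: [0.564, 0.11, 0.0703]
ee_rot: [1.94, 2.109, -0.339]
force: [-0.2, 7.8, -1.1]
width: 1.0
grip_force: 3.8
```

Emit:
drive_tool(
  plan=[0, 0, 0, -0.012, 0, 0.004, 0, 0, 0, 0, -0.024, 0, 0.009, 0],
)

```text
time_s: 9.37
tcp_pos: [0.5641, 0.1094, 0.0704]
ee_rot: [1.94, 2.11, -0.338]
force: [-0.9, 8.8, -1.1]
width: 1.001
grip_force: 4.3
```

Emit:
drive_tool(
  plan=[0, 0, 0, -0.012, 0, 0.004, 0, 0, 0, 0, -0.024, 0, 0.009, 0],
)

```text
time_s: 9.53
tcp_pos: [0.5642, 0.1088, 0.0704]
ee_rot: [1.94, 2.111, -0.337]
force: [-1.6, 10.8, -0.2]
width: 1.002
grip_force: 5.0
```

Emit:
drive_tool(
  plan=[0, 0, 0, -0.012, 0, 0.004, 0, 0, 0, 0, -0.024, 0, 0.009, 0],
)

```text
time_s: 9.7
tcp_pos: [0.5642, 0.1081, 0.0704]
ee_rot: [1.94, 2.111, -0.336]
force: [-0.9, 12.3, -0.7]
width: 1.001
grip_force: 5.7
```

Emit:
drive_tool(
  plan=[0, 0, 0, -0.004, 0, 0.002, 0, 0, 0, 0, -0.004, 0, 0.002, 0, 0, 0, 0, -0.004, 0, 0.002, 0, 0, 0, 0, -0.004, 0, 0.002, 0, 0, 0, 0, -0.004, 0, 0.002, 0],
)

```text
time_s: 10.12
tcp_pos: [0.5642, 0.1081, 0.0704]
ee_rot: [1.94, 2.111, -0.336]
force: [-0.7, 10.8, -0.5]
width: 0.996
grip_force: 5.4
```

Emit:
drive_tool(
  plan=[0, 0, 0, 0, 0, 0, 0, 0, 0, 0, 0, 0, 0, 0],
)

```text
time_s: 10.28
tcp_pos: [0.5643, 0.1081, 0.0704]
ee_rot: [1.94, 2.111, -0.336]
force: [-0.5, 11.3, -0.0]
width: 0.996
grip_force: 5.4
```

Emit:
drive_tool(
  plan=[0, 0, 0, 0.009, 0, -0.003, 0, 0, 0, 0, 0.018, 0, -0.006, 0, 0, 0, 0, 0.027, 0, -0.009, 0, 0, 0, 0, 0.036, 0, -0.012, 0, 0, 0, 0, 0.045, 0, -0.016, 0],
)

```text
time_s: 10.7
tcp_pos: [0.5641, 0.1089, 0.0704]
ee_rot: [1.94, 2.11, -0.338]
force: [-0.6, 6.8, -1.7]
width: 0.996
grip_force: 3.3
```

Emit:
drive_tool(
  plan=[0, 0, 0, 0.009, 0, -0.003, 0, 0, 0, 0, 0.018, 0, -0.006, 0, 0, 0, 0, 0.027, 0, -0.009, 0, 0, 0, 0, 0.036, 0, -0.012, 0, 0, 0, 0, 0.045, 0, -0.016, 0],
)

```text
time_s: 11.12
tcp_pos: [0.564, 0.11, 0.0704]
ee_rot: [1.939, 2.108, -0.34]
force: [0.3, 4.4, -1.0]
width: 1.001
grip_force: 2.0
```

Emit:
drive_tool(
  plan=[0, 0, 0, 0.009, 0, -0.003, 0, 0, 0, 0, 0.018, 0, -0.006, 0, 0, 0, 0, 0.027, 0, -0.009, 0, 0, 0, 0, 0.036, 0, -0.012, 0, 0, 0, 0, 0.045, 0, -0.016, 0],
)

```text
time_s: 11.53
tcp_pos: [0.5638, 0.1111, 0.0704]
ee_rot: [1.939, 2.107, -0.342]
force: [0.2, 0.9, 0.0]
width: 0.999
grip_force: 0.5
```

Emit:
drive_tool(
  plan=[0, 0, 0, 0.012, 0, -0.004, 0, 0, 0, 0, 0.024, 0, -0.009, 0, 0, 0, 0, 0.036, 0, -0.013, 0, 0, 0, 0, 0.048, 0, -0.017, 0, 0, 0, 0, 0.06, 0, -0.021, 0],
)

```text
time_s: 11.95
tcp_pos: [0.5635, 0.114, 0.0703]
ee_rot: [1.94, 2.108, -0.342]
force: [0.4, -0.9, 0.7]
width: 0.998
grip_force: 0.0
```

Emit:
drive_tool(
  plan=[0, 0, 0, 0.1, 0, -0.035, 0, 0, 0, 0, 0.4, 0, -0.14, 0, 0, 0, 0, 0.8, 0, -0.28, 0, 0, 0, 0, 1.3, 0, -0.45, 0, 0, 0, 0, 1.6, 0, -0.56, 0],
)

```text
time_s: 12.37
tcp_pos: [0.5575, 0.1841, 0.0692]
ee_rot: [1.939, 2.11, -0.34]
force: [0.4, 1.3, 0.1]
width: 1.002
grip_force: 0.0
```

```bash
python3 -c "
from h import *
st();carton();a=eyes.snapshot('scene')[200:390,280:520];b=eyes.snapshot('top')[200:300,280:520]
cv2.imwrite('pics/s5.png',cv2.resize(np.vstack([a,b]),None,fx=2,fy=2,interpolation=cv2.INTER_CUBIC))"
```

```text
t 12.37 a,l,z [-0.138  0.571  0.069] F a,l,z [-1.256  0.505  0.128] toolz [ 0.029 -0.34  -0.94 ]
bbox 333 217 109 63
far edge ang,a,l (np.float32(-85.21115), np.float64(0.08559823512581288), np.float64(0.6469517571090228)) base end (np.float32(3.3818505), np.float64(-0.05554130029064395), np.float64(0.5767051953464737)) lid end (np.float32(5.151711), np.float64(0.22527844960149815), np.float64(0.577194976907206))
```

View pics/s5.png

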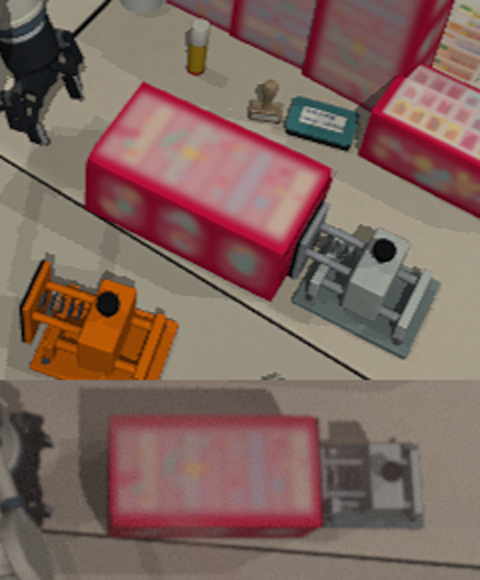

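The carton lies flat and square against the plate: in the crop its lid end is at about (320,470) and the stop is right beside it. The hand is clear and the bystanders look undisturbed, so I'm handing in.

```bash
python3 -c "
from bench import robot
print(robot.sign_off())"
```

```text
the job is handed in; nothing more can be done
None
```

I handed the job in: the carton was tipped flat, pressed home at an estimated 8–9 N, and left lying square against the plate with the hand clear; sign-off returned no verdict.

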